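# Draw the large knife and hold it up for inspection

## Task

Draw the large knife (the one with the longer handle) out of the slanted knife block and hold it up for inspection over the white board: blade level, edge down, the middle of the blade about 20 cm straight above the middle of the board. Finish while holding it still up there in the gripper, do not put it down or let go. Leave the small knife in its slot and the whetstone, bowl and oil bottle where they stand.

Things in the scene. Friction and masses are not known exactly. Their poses are not given: they have to be found in the camera images.
- knife: Large knife, about 0.16 kg, centre of mass some 29 mm ahead of its origin (where handle meets blade, on the handle's centre line). x to the tip, z to the spine (edge on the -z side), y across. Wooden handle x -100 to 0, 18 thick (y), 26 deep (z -13 to 13), front 12 a steel bolster. Steel blade x 0 to 150, 3 thick, z +10 (spine) to -30 (edge), narrowing over its last 50 mm.
- handle_middle (a point): Middle of the large knife's handle, 50 mm behind its origin. At the start the knife is in either slot of the block, blade all the way in, spine up, handle sticking out and rising at 40 degrees to the horizontal (its x points 40 degrees downwards). The handle's front rests on the block's slanted face, the edge on the slot's floor.
- blade_middle (a point): Middle of the large knife's blade: x = 75, z = -10 mm in the knife's frame.
- tip (a point): Tip of the large knife's blade: x = 150, z = -3 mm in the knife's frame.
- small_knife: Small knife in the block's other slot, same attitude and kind of frame (its origin starts at that slot's mouth). Handle 75 mm long, 15 thick, 18 deep (centred at z = -17 mm), blade 90 mm long, 21 high. To be left alone.
- block: Dark wooden knife block, fixed, 150 mm wide, highest edge 178 mm above the bench; base 170 wide, x -45 to 171 mm. Origin on the bench straight under the middle of its slanted face. x (level) is the way the blades point into it, handles stick out to -x and up; y sideways. Two slots side by side at y = +42 and -42 mm.
- block_face (a point): Point of the block's slanted face midway between the slots, 155 mm above the block's origin, level with the knife handles' ends; axes as the block. Each slot is 7 mm wide, 47 high (7 of play above the large blade), 165 deep, slopes 40 degrees down towards +x, square to the face. To clear it, draw the large knife 150 mm or more back along its own axis.
- board: Flat white inspection board with a thin aluminium frame, 202 x 202 mm, 12 mm thick, fixed flat on the bench. Origin at the centre of its underside.
- whetstone: Whetstone on a rubber base, 80 x 215 x 36 mm, lying flat, long side along its own y axis. Origin at the centre of its underside. To be left alone.
- bowl: Steel water bowl, 140 mm across, 60 mm high. Origin at the centre of its underside. To be left alone.
- oil_bottle: White plastic oil bottle with black cap, 48 mm across, 130 mm high. Origin at the centre of its underside. To be left alone.

How it is judged:
By the outcome, as a careful person would: the job done as asked, in the order asked, and still so for the second after the job is handed in, while the arm keeps its last pose, push and grip.
It also fails if it takes over 40 s, if anything falls off the work surface, if the arm or the gripper's body presses on something with over 40 N, if the wrist force passes 120 N, or if a joint passes its speed limit or range.

## Robot

A 6-joint arm with a two-finger parallel gripper is mounted at the origin on the work surface. World frame = base frame: x ahead of the robot, y to its left, z up, the work surface at z = 0. Lengths are in m, angles in degrees, forces in N, time in s.
With the tool pointing down it reaches from about 0.375 to 0.825 m from the base axis. Payload 5.5 kg.
Tool frame: the origin (TCP) lies midway between the tips of the shut fingers; the grasp point (between the pads) lies 19 mm behind it; z points along the fingers, y is the line along which they close (so a half turn about z gives the same grasp; the last joint's range is limited). The gripper opens to 85 mm and grips with 20 to 120 N. Pads are 22 mm wide; open, the fingers measure 114 mm over their backs; the gripper's body (76 mm by 85 mm) begins 54 mm behind the grasp point. The pads swing forward as they close: fully open they stand 13 mm farther back than shut.
Start: joints at [-76.089, 17.962, -2.699, 69.339, 0, 90], TCP at [0.144, -0.582, 0.231] pointing down, gripper open.
Joint ranges: [-152.73, 152.73], [-39.44, 99.34], [-58.76, 71.6], [-118.89, 123.64], [-81.53, 83.1], [-180, 180]. Speed limits (degrees/s): [136.94, 136.94, 172.46, 180, 180, 180].

## Interface

Orientations are given as a 3x3 rotation matrix whose columns are the frame's x, y, z axes.
In Python, from bench import env gives the robot as it stands.
- The arm moves only by the tool step_arm, never from a script. Its argument "motion" is a list of rows, each an object of numbers: "dx", "dy", "dz": the shift along the tool's x, y, z as a fraction of full scale; "rx", "ry", "rz": the turn, a rotation vector about the tool's x, y, z as a fraction of full scale. A call has exactly 5 rows; each row shifts and turns the commanded pose from where the row before left it, along the tool's axes as they then stand; what a row does not reach is not made up. Full scale, the value 1, is 0.15 m for a shift and pi/2 rad for a turn. A row lasts 1/10 s, in which the tool goes at most 50 mm and 8.59 degrees, less where a joint would pass 70% of its speed; a pose out of reach is approached as far as the arm can. A call with a number of a shift or a turn outside -1 to 1 is refused whole. A call with a gripper value outside its range is refused whole. "jaw" is the closure, from 0 (fully open) to 1 (shut), set as the call begins (left out, the last holds). The fingers move at their own pace and stop on an object; "newtons" is the grip in N (left out, the last holds). Time passes only in rows, so rows that do not move let the fingers close, or fill a call up. It gives the time, the measured TCP pose, the force, the opening and the grip force at its end, in the units of the state.
- env.sense(): the state, without advancing time (a new reading comes with each control period).
- env.get_image(name): name is "side" or "top"; returns a dict with "color" (420x560x3 uint8, blue, green, red), "z_map" (420x560 float32, m along the optical axis (not along the pixel's ray), 0 where there is no reading), "fx", "fy", "cx", "cy" (pixels), "dist" ([k1, k2, p1, p2, k3] as OpenCV has them; the pictures are not rectified), "R" (3x3) and "t" (3): a world point X has camera coordinates R X + t. Camera axes: x right, y down, z forward; pixel columns grow to the right and rows downward; lengths in m; the calibration is good to about 2 mm. A picture is of the moment at which its call begins.
- env.job_done(): hands the job in; it is judged then, once.
The state is a dict: "time_s": time; "joints": joint angles; "qd": joint speeds; "joint_efforts": joint torques, N m; "position": TCP position; "eef_rot": TCP orientation; "force": force on the tool from outside, world axes, zero at the start; "wrist_torque": the same for the moment, N m; "opening": finger opening in m; "grasp_force": force on a finger pad.
Only numpy, scipy, OpenCV 4.12 (cv2) and the standard library are available. Lean on these libraries where they do the work, as an engineer would, in place of code of your own. Each camera call takes 0.05 s, during which the arm holds its last target. There are 200 camera calls.

## Working session

There is one attempt and no reset: what is moved stays moved. The work goes in short steps, Python scripts to look and compute and a tool call to move; the robot and the scene stay as the last step left them, time stands still between calls to the robot, and variables do not carry over. Pictures are saved under pics/ and viewed, at most 10 in all, crops included, and the job is handed in when it is done.

Besides the shell and the picture viewer there is one more tool, called after ">>>" as name(argument=value, ...), one argument or row to a line, values as JSON. step_arm: Moves the arm, as the interface text tells. Shift numbers are shares of 0.15 m and turn numbers shares of pi/2 rad, none past 1 either way. Its arguments: {"type":"object","properties":{"motion":{"type":"array"},"jaw":{"type":"number"},"newtons":{"type":"number"}},"required":["motion"]}

```bash
mkdir -p pics; ls; cat > h.py <<'E'
import numpy as np, cv2, pickle
def grab(env,name):
    im=env.get_image(name); pickle.dump(im,open(f'{name}.pkl','wb')); return im
def load(n): return pickle.load(open(f'{n}.pkl','rb'))
def K(im): return np.array([[im['fx'],0,im['cx']],[0,im['fy'],im['cy']],[0,0,1.]])
def ray(im,u,v):
    p=cv2.undistortPoints(np.array([[[u,v]]],float),K(im),np.array(im['dist'],float))[0,0]
    return np.array([p[0],p[1],1])
def px(im,u,v,z=None):
    R=np.array(im['R']);t=np.array(im['t']);r=ray(im,u,v)
    if z is None:
        w=im['z_map'][int(v)-1:int(v)+2,int(u)-1:int(u)+2]; w=w[w>0]
        if not len(w): return None
        return R.T@(r*np.median(w)-t)
    c=-R.T@t; d=R.T@r
    return c+d*(z-c[2])/d[2]
def cloud(im):
    h,w=im['z_map'].shape; g=np.stack(np.meshgrid(np.arange(w),np.arange(h)),-1).reshape(-1,1,2).astype(float)
    p=cv2.undistortPoints(g,K(im),np.array(im['dist'],float))[:,0]
    z=im['z_map'].reshape(-1,1); X=np.c_[p,np.ones(len(p))]*z
    P=(X-np.array(im['t']))@np.array(im['R']); P[z[:,0]<=0]=np.nan
    return P.reshape(h,w,3)
def proj(im,X):
    rv=cv2.Rodrigues(np.array(im['R'],float))[0]
    return cv2.projectPoints(np.array(X,float).reshape(-1,1,3),rv,np.array(im['t'],float),K(im),np.array(im['dist'],float))[0][:,0]
E
python3 - <<'E'
from bench import env
from h import *
for n in('top','side'):
    im=grab(env,n); cv2.imwrite(f'pics/{n}0.png',im['color']); print(n,-np.array(im['R']).T@im['t'],np.array(im['R'])[2])
print(env.sense())
E
```

```text
pics
top [0.34078356 0.02174738 1.34992588] [ 0.1878303   0.01536235 -0.98208135]
side [0.25169806 1.05866951 0.79567448] [ 0.25241589 -0.81372852 -0.52357628]
{'time_s': 0.1, 'joints': array([-7.60888864e+01,  1.80007442e+01, -2.74847383e+00,  6.93374179e+01,
        1.17210027e-03,  8.99994525e+01]), 'qd': array([ 0.00737686, -0.13050686,  0.12257812,  0.05517958,  0.02454169,
       -0.00795136]), 'joint_efforts': array([-1.99350757e-04, -5.40768278e+01,  3.40540302e+01,  1.11527124e-02,
        4.04732589e-05, -1.25301702e-05]), 'position': array([ 0.14413589, -0.58191386,  0.23051462]), 'eef_rot': array([[ 9.70667576e-01,  2.40425327e-01, -3.43671969e-04],
       [ 2.40425572e-01, -9.70666460e-01,  1.47264971e-03],
       [ 2.04714336e-05, -1.51208085e-03, -9.99998857e-01]]), 'force': array([-0.03428148, -0.58923625, -0.05914984]), 'wrist_torque': array([-0.00918224, -0.02479814, -0.02201282]), 'grasp_force': 0.0, 'opening': 0.0853320675671525}
```

View pics/top0.png

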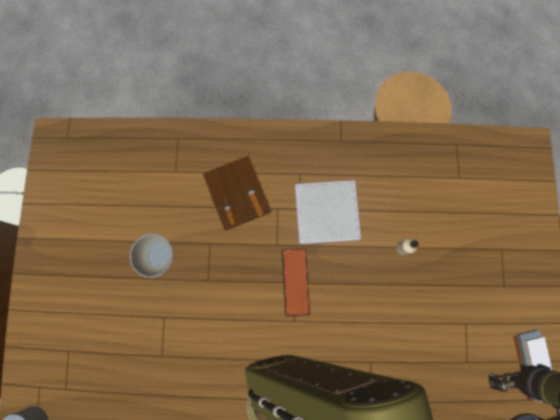

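View pics/side0.png

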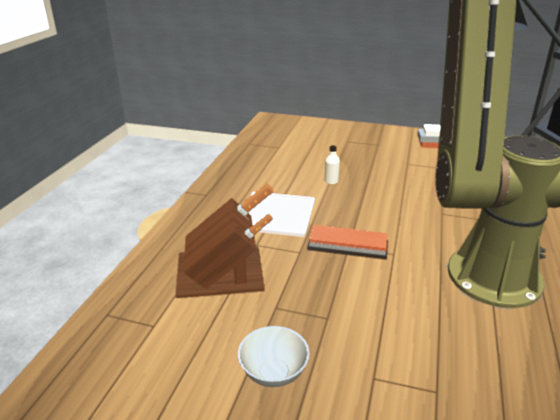

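The top view shows the block at about (238,193), with the large handle from (250,191) to (261,215), the small handle at (230,215) and the board centred near (328,212). The side view shows the large handle from (243,211) to (271,188). I'll enlarge both.

```bash
python3 - <<'E'
from h import *
t=load('top');s=load('side')
a=cv2.resize(t['color'][145:255,195:305],None,fx=5,fy=5,interpolation=cv2.INTER_CUBIC)  
b=cv2.resize(s['color'][175:305,170:325],None,fx=5,fy=5,interpolation=cv2.INTER_CUBIC)
cv2.imwrite('pics/tc.png',a)
b=b[:600,:800];cv2.imwrite('pics/sc.png',b)
P=cloud(t);Q=cloud(s)
for n,p in dict(boardTL=(296,185),TR=(355,181),BR=(361,239),BL=(300,243),c=(328,212)).items():print(n,px(t,*p,.012).round(4),px(t,*p))
for n,im,C in(('t',t,P),('s',s,Q)):
    # orange handle pixels
    hsv=cv2.cvtColor(im['color'],cv2.COLOR_BGR2HSV)
    m=(hsv[...,0]<14)&(hsv[...,1]>150)&(hsv[...,2]>120)&(C[...,2]>.12)&(C[...,2]<.3)&(C[...,0]>.3)
    k,l,st,ce=cv2.connectedComponentsWithStats(m.astype('uint8'))
    for i in range(1,k):
        if st[i,4]>15:
            X=C[l==i];print(n,st[i],X.mean(0).round(3),X.min(0).round(3),X.max(0).round(3))
            u,sv,v=np.linalg.svd(X-X.mean(0),full_matrices=False);print(v[0].round(3))
E
```

```text
boardTL [ 0.707  -0.0225  0.012 ] [ 0.70717536 -0.02250083  0.01128434]
TR [ 0.7257 -0.2228  0.012 ] [ 0.72847031 -0.22460587  0.00233407]
BR [ 0.5274 -0.2403  0.012 ] [ 0.52890428 -0.24232044  0.00151338]
BL [ 0.5098 -0.0386  0.012 ] [ 0.5105612  -0.03890819  0.00598743]
c [ 0.6161 -0.1308  0.012 ] [ 0.61654502 -0.13107225  0.00978187]
s [242 187  31  24 210] [0.597 0.107 0.195] [0.562 0.089 0.162] [0.631 0.123 0.227]
[ 0.732  0.295 -0.614]
s [206 201  29  28 194] [0.685 0.134 0.153] [0.649 0.099 0.121] [0.723 0.163 0.179]
[ 0.688  0.338 -0.643]
s [205 212  67  26 271] [0.625 0.175 0.159] [0.54  0.127 0.12 ] [0.704 0.199 0.196]
[-0.962  0.004  0.273]
s [204 222  34  26 163] [0.644 0.216 0.156] [0.612 0.191 0.12 ] [0.689 0.246 0.179]
[ 0.751  0.213 -0.626]
s [242 233   6   8  19] [0.594 0.21  0.152] [0.588 0.202 0.144] [0.6   0.223 0.158]
[ 0.637 -0.066  0.768]
```

View pics/tc.png

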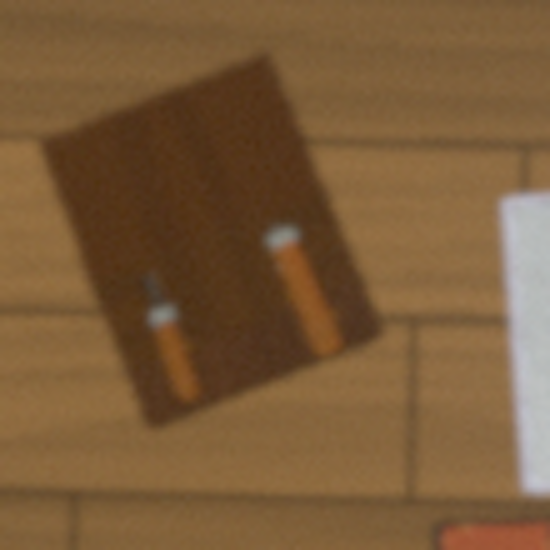

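View pics/sc.png

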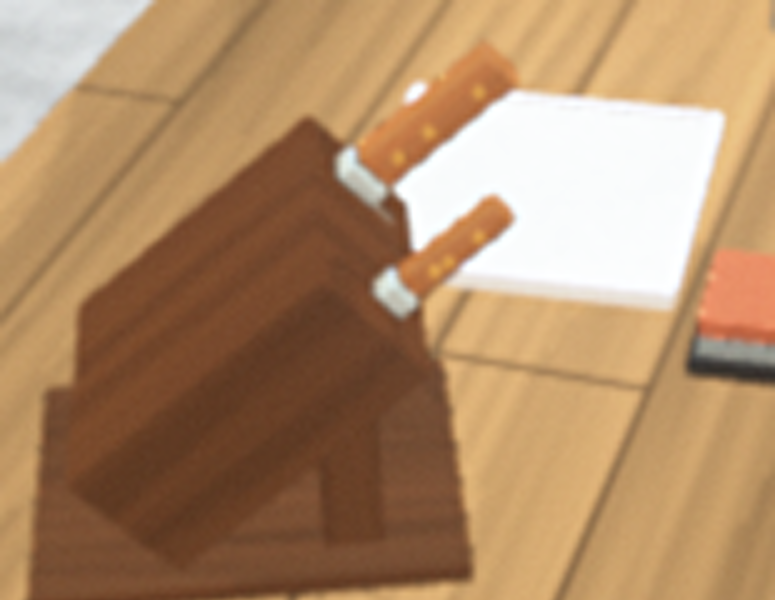

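The enlarged crops show the large knife on the right, at block y = -42. I'll fit the block and knife pose jointly to the corners I read, and check the result against the depth data.

```bash
cat > fit.py <<'E'
from h import *
from scipy.optimize import least_squares
t=load('top');s=load('side')
c40,s40=np.cos(np.radians(40)),np.sin(np.radians(40))
def bl(p,X):
    c,s_=np.cos(p[2]),np.sin(p[2]); X=np.atleast_2d(X)
    return np.c_[p[0]+c*X[:,0]-s_*X[:,1],p[1]+s_*X[:,0]+c*X[:,1],X[:,2]]
def kn(p,X):  # knife frame -> world ; p[3]=origin z, p[4]=origin block x
    X=np.atleast_2d(X)
    return bl(p,np.c_[p[4]+c40*X[:,0]+s40*X[:,2],-.042+X[:,1],p[3]-s40*X[:,0]+c40*X[:,2]])
if __name__=='__main__':
    tc=lambda a:np.array(a)/5+[194.6,144.6]; sc=lambda a:np.array(a)/5+[169.6,174.6]
    base=np.array([[-.045,-.085,.015],[-.045,.085,.015]]); bpx=tc([[382,330],[152,428]])
    sk=np.array([[-.1,-.009,.013],[-.1,.009,-.013],[0,-.009,.013],[0,.009,-.013]]); spx=sc([[485,42],[520,75],[338,157],[383,207]])
    tk=np.array([[-.1,.0,-.013],[0,0,.013]]); tpx=tc([[331,354],[281,224]])
    f=lambda p:np.r_[(proj(t,bl(p,base))-bpx).ravel(),(proj(s,kn(p,sk))-spx).ravel(),(proj(t,kn(p,tk))-tpx).ravel()]
    r=least_squares(f,[.63,.15,.4,.155,0]); p=r.x; print(p.round(4),np.degrees(p[2]));print(r.fun.round(1).reshape(-1,2).tolist())
    np.save('p.npy',p)
    print('handle mid',kn(p,[-.05,0,0]),'end',kn(p,[-.1,0,0]),'side-face mid',kn(p,[-.05,.009,0]))
    for nm,im in(('t',t),('s',s)):
        I=cv2.resize(im['color'],None,fx=5,fy=5,interpolation=cv2.INTER_CUBIC)
        B=[[x,y,z] for x in(-.1,0) for y in(-.009,.009) for z in(-.013,.013)]
        h=cv2.convexHull(((proj(im,kn(p,B))+.5)*5).astype('int32')); cv2.polylines(I,[h],True,(0,255,0),1)
        B=[[x,y,z] for x in(-.045,.171) for y in(-.085,.085) for z in(0,.015)]
        h=cv2.convexHull(((proj(im,bl(p,B))+.5)*5).astype('int32')); cv2.polylines(I,[h],True,(255,255,0),1)
        cv2.imwrite(f'o{nm}.png',I)
    a=cv2.imread('ot.png')[750:1200,1000:1390];b=cv2.imread('os.png')[900:1350,1000:1400]
    cv2.imwrite('pics/ov.png',np.hstack([a,b]))
E
python3 fit.py
```

```text
[ 0.622   0.154   0.425   0.1562 -0.0017] 24.351904565041433
[[0.5, -0.0], [-0.7, 0.1], [0.2, -1.9], [1.0, 1.7], [-0.5, -0.0], [-1.9, 0.1], [1.0, 0.3], [-0.3, 0.9]]
handle mid [[0.60284218 0.09924893 0.18838127]] end [[0.5679477  0.0834554  0.22052065]] side-face mid [[0.59913112 0.1074482  0.18838127]]
```

View pics/ov.png

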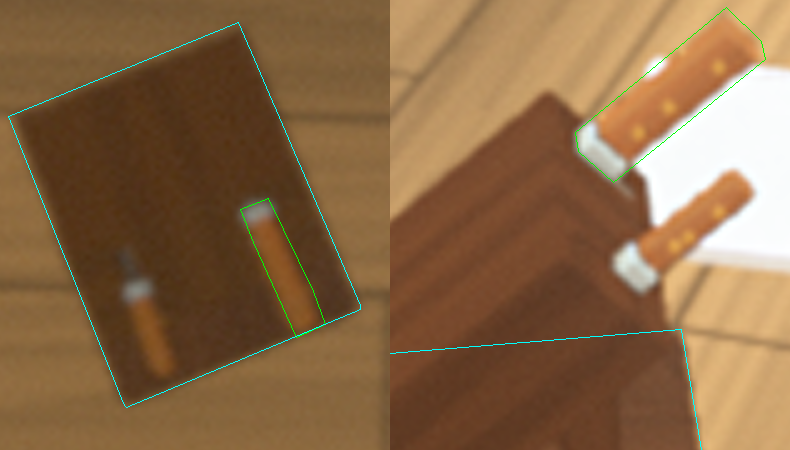

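```bash
cat > plan.py <<'E'
from fit import *
from scipy.spatial.transform import Rotation as Ro
p=np.load('p.npy'); psi=p[2]
def Rk(pitch,yaw): return Ro.from_euler('zy',[yaw,pitch]).as_matrix() # knife axes (x down by pitch)
flip=np.diag([1,-1,-1.])      # tool = knife axes * flip (y,z reversed)
def steps(P,R,Pt,Rt,n):
    """equal rows from (P,R) to (Pt,Rt); numbers in move units"""
    rv=Ro.from_matrix(R.T@Rt).as_rotvec()/n; r=rv/(np.pi/2); out=[]
    for i in range(n):
        Ri=R@Ro.from_rotvec(rv*i).as_matrix(); d=Ri.T@((Pt-P)/n)/.15
        out.append(np.r_[d,r].round(3).tolist())
    return out
def show(Pt,Rt,n,env):
    S=env.sense(); print('t',S['time_s'],S['position'].round(4),S['joints'].round(1))
    for i,o in enumerate(steps(S['position'],S['eef_rot'],np.array(Pt),Rt,n)):
        print(o)
E
python3 - <<'E'
from plan import *
from bench import env
R=Rk(np.radians(40),psi)@flip
for z in(.2,.1,-.019): print(kn(p,[-.055,0,z])[0].round(4))
print(R.round(3))
show(kn(p,[-.055,0,.18])[0],R,25,env)
E
```

```text
[0.7165 0.1507 0.3448]
[0.6579 0.1242 0.2682]
[0.5882 0.0926 0.177 ]
[[ 0.698  0.316 -0.643]
 [ 0.412 -0.911  0.   ]
 [-0.586 -0.265 -0.766]]
t 0.1 [ 0.1441 -0.5819  0.2305] [-76.1  18.   -2.7  69.3   0.   90. ]
[0.192, -0.152, -0.026, 0.006, -0.017, -0.004]
[0.192, -0.151, -0.03, 0.006, -0.017, -0.004]
[0.192, -0.15, -0.034, 0.006, -0.017, -0.004]
[0.192, -0.149, -0.037, 0.006, -0.017, -0.004]
[0.192, -0.148, -0.041, 0.006, -0.017, -0.004]
[0.192, -0.147, -0.045, 0.006, -0.017, -0.004]
[0.192, -0.146, -0.048, 0.006, -0.017, -0.004]
[0.192, -0.145, -0.052, 0.006, -0.017, -0.004]
[0.191, -0.145, -0.056, 0.006, -0.017, -0.004]
[0.191, -0.144, -0.06, 0.006, -0.017, -0.004]
[0.19, -0.143, -0.063, 0.006, -0.017, -0.004]
[0.189, -0.142, -0.067, 0.006, -0.017, -0.004]
[0.189, -0.142, -0.071, 0.006, -0.017, -0.004]
[0.188, -0.141, -0.075, 0.006, -0.017, -0.004]
[0.187, -0.14, -0.078, 0.006, -0.017, -0.004]
[0.186, -0.14, -0.082, 0.006, -0.017, -0.004]
[0.184, -0.139, -0.085, 0.006, -0.017, -0.004]
[0.183, -0.139, -0.089, 0.006, -0.017, -0.004]
[0.182, -0.138, -0.093, 0.006, -0.017, -0.004]
[0.18, -0.138, -0.096, 0.006, -0.017, -0.004]
[0.178, -0.138, -0.1, 0.006, -0.017, -0.004]
[0.177, -0.137, -0.103, 0.006, -0.017, -0.004]
[0.175, -0.137, -0.106, 0.006, -0.017, -0.004]
[0.173, -0.137, -0.11, 0.006, -0.017, -0.004]
[0.171, -0.137, -0.113, 0.006, -0.017, -0.004]
```

```bash
sed -i "s/'zy'/'ZY'/" plan.py; python3 - <<'E'
from plan import *
from bench import env
R=Rk(np.radians(40),psi)@flip
print(R.round(3))
show(kn(p,[-.055,0,.16])[0],R,25,env)
E
```

```text
[[ 0.698  0.412 -0.586]
 [ 0.316 -0.911 -0.265]
 [-0.643  0.    -0.766]]
t 0.1 [ 0.1441 -0.5819  0.2305] [-76.1  18.   -2.7  69.3   0.   90. ]
[0.188, -0.152, -0.022, -0.002, -0.018, -0.004]
[0.189, -0.15, -0.028, -0.002, -0.018, -0.004]
[0.189, -0.149, -0.033, -0.002, -0.018, -0.004]
[0.189, -0.148, -0.039, -0.002, -0.018, -0.004]
[0.189, -0.146, -0.045, -0.002, -0.018, -0.004]
[0.188, -0.145, -0.05, -0.002, -0.018, -0.004]
[0.188, -0.143, -0.056, -0.002, -0.018, -0.004]
[0.187, -0.142, -0.062, -0.002, -0.018, -0.004]
[0.187, -0.14, -0.067, -0.002, -0.018, -0.004]
[0.186, -0.139, -0.073, -0.002, -0.018, -0.004]
[0.184, -0.137, -0.078, -0.002, -0.018, -0.004]
[0.183, -0.136, -0.084, -0.002, -0.018, -0.004]
[0.182, -0.134, -0.089, -0.002, -0.018, -0.004]
[0.18, -0.133, -0.094, -0.002, -0.018, -0.004]
[0.178, -0.131, -0.1, -0.002, -0.018, -0.004]
[0.176, -0.13, -0.105, -0.002, -0.018, -0.004]
[0.174, -0.128, -0.11, -0.002, -0.018, -0.004]
[0.172, -0.127, -0.115, -0.002, -0.018, -0.004]
[0.17, -0.125, -0.121, -0.002, -0.018, -0.004]
[0.167, -0.124, -0.126, -0.002, -0.018, -0.004]
[0.164, -0.122, -0.13, -0.002, -0.018, -0.004]
[0.161, -0.121, -0.135, -0.002, -0.018, -0.004]
[0.158, -0.119, -0.14, -0.002, -0.018, -0.004]
[0.155, -0.118, -0.145, -0.002, -0.018, -0.004]
[0.152, -0.116, -0.149, -0.002, -0.018, -0.004]
```

>>> step_arm(
  motion=[
    {"dx":0.15,"dy":-0.15,"dz":-0.1},
    {"dx":0.19,"dy":-0.15,"dz":-0.1},
    {"dx":0.19,"dy":-0.15,"dz":-0.1},
    {"dx":0.19,"dy":-0.15,"dz":-0.1},
    {"dx":0.19,"dy":-0.15,"dz":-0.1},
  ],
  jaw=0,
)

```text
invalid input at $.motion[0]: expected keys dx, dy, dz, rx, ry, rz
```

>>> step_arm(
  motion=[
    {"dx":0.15,"dy":-0.15,"dz":-0.1,"rx":0,"ry":0,"rz":0},
    {"dx":0.19,"dy":-0.15,"dz":-0.1,"rx":0,"ry":0,"rz":0},
    {"dx":0.19,"dy":-0.15,"dz":-0.1,"rx":0,"ry":0,"rz":0},
    {"dx":0.19,"dy":-0.15,"dz":-0.1,"rx":0,"ry":0,"rz":0},
    {"dx":0.19,"dy":-0.15,"dz":-0.1,"rx":0,"ry":0,"rz":0},
  ],
  jaw=0,
)

```text
time_s: 0.6
position: [0.2502, -0.4389, 0.3065]
eef_rot: [[0.971, 0.24, -0.0], [0.24, -0.971, 0.001], [-0.0, -0.001, -1.0]]
force: [0.6, -1.0, -0.6]
opening: 0.0853
grasp_force: 0.0
```

>>> step_arm(
  motion=[
    {"dx":0.19,"dy":-0.15,"dz":-0.1,"rx":0,"ry":-0.02,"rz":0},
    {"dx":0.19,"dy":-0.15,"dz":-0.1,"rx":0,"ry":-0.02,"rz":0},
    {"dx":0.19,"dy":-0.15,"dz":-0.1,"rx":0,"ry":-0.02,"rz":0},
    {"dx":0.19,"dy":-0.15,"dz":-0.1,"rx":0,"ry":-0.02,"rz":0},
    {"dx":0.19,"dy":-0.15,"dz":-0.1,"rx":0,"ry":-0.02,"rz":0},
  ],
)

```text
time_s: 1.1
position: [0.3657, -0.2946, 0.3727]
eef_rot: [[0.959, 0.24, -0.153], [0.237, -0.971, -0.038], [-0.158, 0.001, -0.988]]
force: [0.1, -0.3, -0.6]
opening: 0.0855
grasp_force: 0.0
```

```bash
python3 - <<'E'
from plan import *
from bench import env
R=Rk(np.radians(40),psi)@flip
show(kn(p,[-.055,0,.16])[0],R,15,env)
E
```

```text
t 1.1 [ 0.3657 -0.2946  0.3727] [-34.1   7.8   2.1  90.3  -6.7 132.4]
[0.189, -0.153, -0.004, -0.003, -0.023, -0.007]
[0.191, -0.15, -0.012, -0.003, -0.023, -0.007]
[0.192, -0.148, -0.019, -0.003, -0.023, -0.007]
[0.193, -0.146, -0.027, -0.003, -0.023, -0.007]
[0.193, -0.144, -0.034, -0.003, -0.023, -0.007]
[0.193, -0.141, -0.042, -0.003, -0.023, -0.007]
[0.193, -0.139, -0.05, -0.003, -0.023, -0.007]
[0.193, -0.136, -0.057, -0.003, -0.023, -0.007]
[0.192, -0.134, -0.065, -0.003, -0.023, -0.007]
[0.191, -0.131, -0.073, -0.003, -0.023, -0.007]
[0.19, -0.129, -0.08, -0.003, -0.023, -0.007]
[0.189, -0.126, -0.088, -0.003, -0.023, -0.007]
[0.187, -0.124, -0.095, -0.003, -0.023, -0.007]
[0.184, -0.121, -0.102, -0.003, -0.023, -0.007]
[0.182, -0.119, -0.109, -0.003, -0.023, -0.007]
```

>>> step_arm(
  motion=[
    {"dx":0.19,"dy":-0.15,"dz":-0.01,"rx":0,"ry":-0.023,"rz":-0.007},
    {"dx":0.19,"dy":-0.15,"dz":-0.015,"rx":0,"ry":-0.023,"rz":-0.007},
    {"dx":0.19,"dy":-0.15,"dz":-0.02,"rx":0,"ry":-0.023,"rz":-0.007},
    {"dx":0.19,"dy":-0.145,"dz":-0.03,"rx":0,"ry":-0.023,"rz":-0.007},
    {"dx":0.19,"dy":-0.145,"dz":-0.035,"rx":0,"ry":-0.023,"rz":-0.007},
  ],
)

```text
time_s: 1.6
position: [0.4745, -0.15, 0.3559]
eef_rot: [[0.901, 0.292, -0.322], [0.28, -0.956, -0.085], [-0.333, -0.013, -0.943]]
force: [0.6, -1.7, 0.1]
opening: 0.0855
grasp_force: 0.0
```

>>> step_arm(
  motion=[
    {"dx":0.19,"dy":-0.14,"dz":-0.04,"rx":0,"ry":-0.023,"rz":-0.007},
    {"dx":0.19,"dy":-0.14,"dz":-0.05,"rx":0,"ry":-0.023,"rz":-0.007},
    {"dx":0.19,"dy":-0.135,"dz":-0.06,"rx":0,"ry":-0.023,"rz":-0.007},
    {"dx":0.19,"dy":-0.135,"dz":-0.065,"rx":0,"ry":-0.023,"rz":-0.007},
    {"dx":0.19,"dy":-0.13,"dz":-0.075,"rx":0,"ry":-0.023,"rz":-0.007},
  ],
)

```text
time_s: 2.1
position: [0.5834, -0.0067, 0.3411]
eef_rot: [[0.811, 0.339, -0.477], [0.312, -0.94, -0.139], [-0.495, -0.036, -0.868]]
force: [1.4, -0.3, -0.5]
opening: 0.0852
grasp_force: 0.0
```

```bash
python3 - <<'E'
from plan import *
from bench import env
R=Rk(np.radians(40),psi)@flip
show(kn(p,[-.055,0,.13])[0],R,5,env)
E
```

```text
t 2.1 [ 0.5834 -0.0067  0.3411] [  3.   45.1  47.3 121.3  -6.5 164.3]
[0.19, -0.13, -0.026, -0.01, -0.023, -0.006]
[0.19, -0.128, -0.035, -0.01, -0.023, -0.006]
[0.19, -0.126, -0.044, -0.01, -0.023, -0.006]
[0.189, -0.123, -0.053, -0.01, -0.023, -0.006]
[0.188, -0.121, -0.061, -0.01, -0.023, -0.006]
```

```bash
cat > kin.py <<'E'
from plan import *
def fk(q,g):
    q=np.radians(q); a,h,L1,L2,Lt,e,o=g
    ph=q[1]-q[2]; d=np.array([np.cos(ph),0,-np.sin(ph)]); n=np.array([np.sin(ph),0,np.cos(ph)])
    w=np.array([a,0,h])+L1*np.array([np.sin(q[1]),0,np.cos(q[1])])+L2*d+e*n
    # wrist: pitch about y, yaw j5 about local z, roll j6 about tool axis
    R=Ro.from_euler('ZYZ',[q[0],ph+q[3],sg5*q[4]]).as_matrix()
    zt=R@[1,0,0]
    R0=Ro.from_euler('z',q[0]).as_matrix()
    Rf=R@np.array([[0,0,1],[0,1,0],[-1,0,0]])@Ro.from_euler('z',sg6*q[5]+o6).as_matrix()
    Rp=Ro.from_euler('ZY',[q[0],ph+q[3]]).as_matrix()
    return R0@w+Rp@np.array([o,0,0])+Lt*zt, Rf
sg5,sg6,o6=1,1,0
E
cat >> kin.py <<'E'
D=[([-76.089,17.962,-2.699,69.339,0,90],[.1441,-.5819,.2305],None)]
E
python3 - <<'E'
import kin; from kin import *
from bench import env
S=env.sense()
D=[([-76.089,18.0,-2.748,69.337,0,90],[.1441,-.5819,.2305],[[.971,.24,0],[.24,-.971,0],[0,0,-1]]),
([-34.1,7.8,2.1,90.3,-6.7,132.4],[.3657,-.2946,.3727],[[0.959, 0.24, -0.153], [0.237, -0.971, -0.038], [-0.158, 0.001, -0.988]]),
(S['joints'],S['position'],S['eef_rot'])]
for a in(1,-1):
  for b in(1,-1):
    for o in(0,np.pi/2,np.pi,-np.pi/2):
      kin.sg5,kin.sg6,kin.o6=a,b,o
      er=max(np.abs(fk(q,[0,.3,.3,.3,.2,0,0])[1]-np.array(R)).max() for q,P,R in D)
      if er<.1:
        print(a,b,o,er)
        f=lambda g:np.r_[np.concatenate([fk(q,g)[0]-P for q,P,_ in D]),1e-3*(g-[0,.3,.3,.3,.2,0,0])]
        r=least_squares(f,[0,.3,.3,.3,.2,0,0]);print(r.x.round(4),r.fun[:9].round(4))
E
```

```text
1 1 0 0.0018320510312131166
[-0.002   0.2066  0.4932  0.4352  0.3323  0.1205  0.0714] [ 0.      0.     -0.      0.0001  0.0001  0.      0.     -0.0002 -0.    ]
```

```bash
cat >> kin.py <<'E'
G=np.array([-0.002,0.2066,0.4932,0.4352,0.3323,0.1205,0.0714])
lo=np.array([-152.73,-39.44,-58.76,-118.89,-81.53,-180]);hi=np.array([152.73,99.34,71.6,123.64,83.1,180])
def ik(P,R,q0):
    f=lambda q:np.r_[(fk(q,G)[0]-P)*5,(fk(q,G)[1]-R).ravel()]
    r=least_squares(f,q0,x_scale=50); return r.x,np.abs(r.fun).max()
E
python3 - <<'E'
from kin import *
q0=[3,45,47,121,-6.5,164]
for pitch in(40,35,30,25,20):
    R=Rk(np.radians(pitch),psi)@flip
    for b in(.13,.08,.0,-.1):  # distance of TCP behind final along tool axis; last = drawn back 0.17
        g=kn(p,[-.055,0,0])[0]
        if b==-.1: g=kn(p,[-.055-.17,0,0])[0]; b=0
        P=g+R[:,2]*(.019-b)
        q,e=ik(P,R,q0); print(pitch,b,P.round(3),q.round(1),round(e,4))
# final, level, grasp pitch=40 => tool down; if tool pitch at grasp is s, final tool tilt = s-40
for s in(40,30,20):
  for yaw in(25,0,-40,60):
    y=np.radians(yaw); kx=np.array([np.cos(y),np.sin(y),0])
    g=np.array([.6175,-.131,.212+.01])-.13*kx
    R=Rk(np.radians(s-40),y)@flip
    q,e=ik(g+R[:,2]*.019,R,[-10,20,0,70,0,150]); print('fin',s,yaw,q.round(1),round(e,4))
E
```

```text
40 0.13 [0.664 0.127 0.277] [ 14.4  65.7  74.5 132.2  -7.4 171.6] 0.1756
40 0.08 [0.635 0.114 0.238] [ 13.8  68.6  74.5 133.6  -7.1 171.6] 0.0556
40 0.0 [0.588 0.093 0.177] [ 13.   54.1  37.4 112.8  -7.3 171.3] 0.0
40 0 [0.47  0.039 0.286] [ 10.8  33.5  15.3 111.   -8.6 169.6] 0.0
35 0.13 [0.657 0.124 0.283] [ 13.9  64.2  74.5 130.8  -6.5 171. ] 0.1103
35 0.08 [0.631 0.112 0.242] [ 13.3  64.3  68.5 128.7  -6.3 170.9] 0.0
35 0.0 [0.589 0.093 0.176] [ 12.7  49.2  31.  106.2  -6.7 170.4] 0.0
35 0 [0.471 0.039 0.285] [ 10.4  29.9  12.2 106.5  -8.  168.5] 0.0
30 0.13 [0.65  0.121 0.288] [ 13.4  62.8  74.5 129.5  -5.7 170.3] 0.0456
30 0.08 [0.627 0.11  0.244] [ 12.9  52.9  49.  115.6  -5.7 170.1] 0.0
30 0.0 [0.591 0.094 0.175] [ 12.3  44.6  25.   99.8  -6.  169.6] 0.0
30 0 [0.472 0.04  0.284] [  9.9  26.3   9.  101.9  -7.2 167.4] 0.0
25 0.13 [0.642 0.117 0.292] [ 12.8  54.3  60.1 120.4  -4.9 169.5] 0.0
25 0.08 [0.623 0.108 0.247] [ 12.5  45.8  38.2 107.   -5.  169.2] 0.0
25 0.0 [0.592 0.094 0.174] [ 11.9  40.1  19.2  93.5  -5.2 168.7] 0.0
25 0 [0.473 0.041 0.284] [  9.3  22.6   5.6  97.2  
[... 215 characters left out ...]
67.9] 0.0
20 0 [0.475 0.041 0.283] [  8.7  18.8   2.   92.5  -5.3 165.2] 0.0
fin 40 25 [-20.4  10.7 -15.6  63.7   0.  134.6] 0.0
fin 40 0 [-15.    7.5 -19.4  63.2   0.  165. ] 0.0
fin 40 -40 [ -5.2   9.2 -17.3  63.4   0.  214.8] 0.0
fin 40 60 [-23.8  18.8  -5.1  66.    0.   96.2] 0.0
fin 30 25 [-24.9   5.7 -22.   55.8   7.6 130.5] 0.0
fin 30 0 [-16.8   0.2 -27.9  52.3   2.9 163.4] 0.0
fin 30 -40 [ -1.5   3.2 -24.7  54.2  -6.2 218.1] 0.0
fin 30 60 [-29.   18.5  -6.2  65.1  10.   91.1] 0.0
fin 20 25 [-29.9   1.7 -28.3  48.2  16.2 126.8] 0.0
fin 20 0 [-19.   -6.5 -36.5  41.1   6.4 162.1] 0.0
fin 20 -40 [  2.8  -2.  -32.1  44.9 -13.4 221. ] 0.0
fin 20 60 [-34.   19.2  -7.1  65.2  19.9  85.8] 0.0
```

```bash
cat > go.py <<'E'
from kin import *
from bench import env
Rg=Rk(np.radians(25),psi)@flip
def gp(x,b): return kn(p,[x,0,0])[0]+Rg[:,2]*(.019-b)
E
python3 - <<'E'
from go import *
show(gp(-.047,.13),Rg,5,env)
E
```

```text
t 2.1 [ 0.5834 -0.0067  0.3411] [  3.   45.1  47.3 121.3  -6.5 164.3]
[0.158, -0.127, -0.002, -0.009, 0.01, -0.007]
[0.159, -0.125, -0.001, -0.009, 0.01, -0.007]
[0.16, -0.123, 0.0, -0.009, 0.01, -0.007]
[0.162, -0.121, 0.001, -0.009, 0.01, -0.007]
[0.163, -0.12, 0.002, -0.009, 0.01, -0.007]
```

>>> step_arm(
  motion=[
    {"dx":0.16,"dy":-0.125,"dz":0,"rx":-0.009,"ry":0.012,"rz":-0.007},
    {"dx":0.16,"dy":-0.125,"dz":0,"rx":-0.009,"ry":0.012,"rz":-0.007},
    {"dx":0.16,"dy":-0.123,"dz":0,"rx":-0.009,"ry":0.01,"rz":-0.007},
    {"dx":0.16,"dy":-0.121,"dz":0,"rx":-0.009,"ry":0.01,"rz":-0.007},
    {"dx":0.16,"dy":-0.12,"dz":0,"rx":-0.009,"ry":0.01,"rz":-0.007},
  ],
)

```text
time_s: 2.6
position: [0.6477, 0.1191, 0.287]
eef_rot: [[0.827, 0.415, -0.379], [0.376, -0.91, -0.175], [-0.418, 0.002, -0.909]]
force: [0.1, 0.0, -0.3]
opening: 0.0852
grasp_force: 0.0
```

```bash
python3 - <<'E'
from go import *
show(gp(-.047,.06),Rg,5,env)
for n in('top','side'): grab(env,n)
S=env.sense(); P0=S['position'];R0=S['eef_rot']
import h
o=[]
for n,c in(('top',(1050,700)),('side',(1050,800))):
    im=load(n); I=cv2.resize(im['color'],None,fx=5,fy=5,interpolation=cv2.INTER_CUBIC)
    for z in(0,):
        for y in(-.0425,0,.0425):
            u=((proj(im,P0+R0@[0,y,-.013])[0]+.5)*5).astype(int); cv2.circle(I,tuple(map(int,u)),4,(0,255,0),-1)
    o.append(I[c[1]:c[1]+550,c[0]:c[0]+395])
cv2.imwrite('pics/pre.png',np.hstack(o))
E
```

```text
t 2.6 [0.6477 0.1191 0.287 ] [ 12.9  52.5  56.7 118.4  -4.9 169.5]
[-0.0, -0.001, 0.093, 0.0, -0.001, 0.0]
[-0.0, -0.001, 0.093, 0.0, -0.001, 0.0]
[-0.0, -0.001, 0.093, 0.0, -0.001, 0.0]
[-0.0, -0.001, 0.093, 0.0, -0.001, 0.0]
[0.0, -0.001, 0.093, 0.0, -0.001, 0.0]
```

View pics/pre.png

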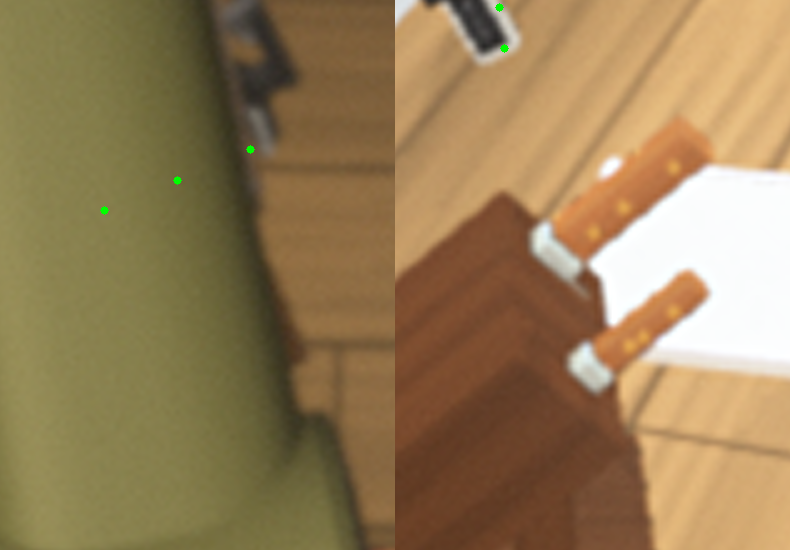

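The side view shows the finger tip at crop (490,50), where the projection puts it, and the handle undisturbed below. I'll descend along the tool axis.

>>> step_arm(
  motion=[
    {"dx":0,"dy":0,"dz":0.093,"rx":0,"ry":0,"rz":0},
    {"dx":0,"dy":0,"dz":0.093,"rx":0,"ry":0,"rz":0},
    {"dx":0,"dy":0,"dz":0.093,"rx":0,"ry":0,"rz":0},
    {"dx":0,"dy":0,"dz":0.093,"rx":0,"ry":0,"rz":0},
    {"dx":0,"dy":0,"dz":0.093,"rx":0,"ry":0,"rz":0},
  ],
)

```text
time_s: 3.2
position: [0.6203, 0.1051, 0.2242]
eef_rot: [[0.827, 0.414, -0.38], [0.375, -0.91, -0.174], [-0.418, 0.002, -0.908]]
force: [0.9, -0.0, 0.4]
opening: 0.0854
grasp_force: 0.0
```

>>> step_arm(
  motion=[
    {"dx":0,"dy":0,"dz":0.09,"rx":0,"ry":0,"rz":0},
    {"dx":0,"dy":0,"dz":0.09,"rx":0,"ry":0,"rz":0},
    {"dx":0,"dy":0,"dz":0.09,"rx":0,"ry":0,"rz":0},
    {"dx":0,"dy":0,"dz":0.08,"rx":0,"ry":0,"rz":0},
    {"dx":0,"dy":0,"dz":0.05,"rx":0,"ry":0,"rz":0},
  ],
)

```text
time_s: 3.7
position: [0.5972, 0.0946, 0.1694]
eef_rot: [[0.827, 0.414, -0.381], [0.375, -0.91, -0.175], [-0.419, 0.002, -0.908]]
force: [-0.5, 0.5, 0.7]
opening: 0.0853
grasp_force: 0.0
```

```bash
python3 - <<'E'
from go import *
show(gp(-.047,0),Rg,1,env); print(env.sense()['force'])
im=grab(env,'side'); I=cv2.resize(im['color'][150:260,190:310],None,fx=5,fy=5,interpolation=cv2.INTER_CUBIC)
cv2.imwrite('pics/g.png',I)
E
```

```text
t 3.7 [0.5972 0.0946 0.1694] [ 11.9  42.6  23.   94.6  -5.3 168.6]
[0.008, -0.013, -0.003, 0.001, -0.003, 0.0]
[-0.45211255  0.50210162  0.69652716]
```

View pics/g.png

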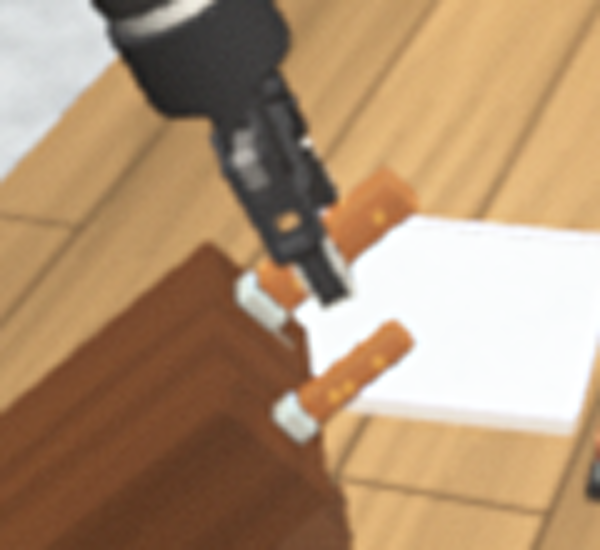

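The near finger's tip is at crop (335,290), beside the middle of the handle and just below its lower edge, and nothing has been touched. I'll apply the 2 mm centring shift and close softly.

>>> step_arm(
  motion=[
    {"dx":0,"dy":-0.012,"dz":0,"rx":0,"ry":0,"rz":0},
    {"dx":0,"dy":0,"dz":0,"rx":0,"ry":0,"rz":0},
    {"dx":0,"dy":0,"dz":0,"rx":0,"ry":0,"rz":0},
    {"dx":0,"dy":0,"dz":0,"rx":0,"ry":0,"rz":0},
    {"dx":0,"dy":0,"dz":0,"rx":0,"ry":0,"rz":0},
  ],
  jaw=1,
  newtons=25,
)

```text
time_s: 4.25
position: [0.5976, 0.0973, 0.1705]
eef_rot: [[0.828, 0.414, -0.379], [0.376, -0.91, -0.174], [-0.417, 0.002, -0.909]]
force: [-0.7, 1.1, 1.3]
opening: 0.0176
grasp_force: 30.0
```

>>> step_arm(
  motion=[
    {"dx":0,"dy":0,"dz":0,"rx":0,"ry":0,"rz":0},
    {"dx":0,"dy":0,"dz":0,"rx":0,"ry":0,"rz":0},
    {"dx":0,"dy":0,"dz":0,"rx":0,"ry":0,"rz":0},
    {"dx":0,"dy":0,"dz":0,"rx":0,"ry":0,"rz":0},
    {"dx":0,"dy":0,"dz":0,"rx":0,"ry":0,"rz":0},
  ],
)

```text
time_s: 4.75
position: [0.5975, 0.0972, 0.1705]
eef_rot: [[0.828, 0.414, -0.379], [0.376, -0.91, -0.174], [-0.417, 0.002, -0.909]]
force: [0.1, 1.7, 2.8]
opening: 0.0173
grasp_force: 30.2
```

Opening is 17.4 mm on an 18 mm handle and the wrist force is small, so the grip is centred. I'll tighten it and start drawing along the knife's axis.

>>> step_arm(
  motion=[
    {"dx":0,"dy":0,"dz":0,"rx":0,"ry":0,"rz":0},
    {"dx":0,"dy":0,"dz":0,"rx":0,"ry":0,"rz":0},
    {"dx":-0.035,"dy":0,"dz":-0.023,"rx":0,"ry":0,"rz":0},
    {"dx":-0.039,"dy":0,"dz":-0.0106,"rx":0,"ry":0,"rz":0},
    {"dx":-0.039,"dy":0,"dz":-0.0106,"rx":0,"ry":0,"rz":0},
  ],
  newtons=80,
)

```text
time_s: 5.25
position: [0.585, 0.0913, 0.1832]
eef_rot: [[0.827, 0.414, -0.381], [0.375, -0.91, -0.175], [-0.419, 0.002, -0.908]]
force: [0.1, -0.0, -1.2]
opening: 0.0175
grasp_force: 79.2
```

>>> step_arm(
  motion=[
    {"dx":-0.0675,"dy":0,"dz":-0.0185,"rx":0,"ry":0,"rz":0},
    {"dx":-0.0675,"dy":0,"dz":-0.0185,"rx":0,"ry":0,"rz":0},
    {"dx":-0.0675,"dy":0,"dz":-0.0185,"rx":0,"ry":0,"rz":0},
    {"dx":-0.0675,"dy":0,"dz":-0.0185,"rx":0,"ry":0,"rz":0},
    {"dx":-0.0675,"dy":0,"dz":-0.0185,"rx":0,"ry":0,"rz":0},
  ],
)

```text
time_s: 5.75
position: [0.5486, 0.0749, 0.2179]
eef_rot: [[0.828, 0.414, -0.379], [0.376, -0.91, -0.174], [-0.417, 0.002, -0.909]]
force: [0.5, 0.2, -2.1]
opening: 0.0168
grasp_force: 79.2
```

```bash
python3 - <<'E'
from go import *
S=env.sense(); g=np.array([.5975,.0972,.1705]); d=Rk(np.radians(40),psi).T@(S['position']-g); print(d*1000,S['joints'].round(1),S['force'],S['wrist_torque'],S['grasp_force'],S['opening'])
E
```

```text
[-71.65983496  -0.1401294    1.71906998] [ 11.1  35.   16.2  95.2  -5.6 167.9] [ 0.50119044  0.22209587 -2.05369583] [ 0.19637748 -0.44278793 -0.01202306] 79.15342926979065 0.01679267438333347
```

It draws cleanly: 72 mm back, with only the knife's weight on the wrist. I'll carry on.

>>> step_arm(
  motion=[
    {"dx":-0.0675,"dy":0,"dz":-0.0185,"rx":0,"ry":0,"rz":0},
    {"dx":-0.0675,"dy":0,"dz":-0.0185,"rx":0,"ry":0,"rz":0},
    {"dx":-0.0675,"dy":0,"dz":-0.0185,"rx":0,"ry":0,"rz":0},
    {"dx":-0.0675,"dy":0,"dz":-0.0185,"rx":0,"ry":0,"rz":0},
    {"dx":-0.0675,"dy":0,"dz":-0.0185,"rx":0,"ry":0,"rz":0},
  ],
)

```text
time_s: 6.25
position: [0.512, 0.0584, 0.2514]
eef_rot: [[0.827, 0.414, -0.379], [0.376, -0.91, -0.174], [-0.417, 0.002, -0.909]]
force: [0.9, -0.1, -1.7]
opening: 0.0171
grasp_force: 79.2
```

>>> step_arm(
  motion=[
    {"dx":-0.0675,"dy":0,"dz":-0.0185,"rx":0,"ry":0,"rz":0},
    {"dx":-0.0675,"dy":0,"dz":-0.0185,"rx":0,"ry":0,"rz":0},
    {"dx":-0.0675,"dy":0,"dz":-0.0185,"rx":0,"ry":0,"rz":0},
    {"dx":-0.0675,"dy":0,"dz":-0.0185,"rx":0,"ry":0,"rz":0},
    {"dx":-0.0675,"dy":0,"dz":-0.0185,"rx":0,"ry":0,"rz":0},
  ],
)

```text
time_s: 6.75
position: [0.4754, 0.0418, 0.2851]
eef_rot: [[0.827, 0.414, -0.379], [0.376, -0.91, -0.174], [-0.417, 0.002, -0.909]]
force: [-0.1, 0.3, -2.7]
opening: 0.0169
grasp_force: 79.2
```

```bash
python3 - <<'E'
from go import *
S=env.sense(); g=np.array([.5975,.0972,.1705]); d=Rk(np.radians(40),psi).T@(S['position']-g); print(d*1000,S['joints'].round(1),S['force'],S['wrist_torque'],S['grasp_force'],S['opening'])
im=grab(env,'side'); cv2.imwrite('pics/d.png',cv2.resize(im['color'][90:250,190:400],None,fx=3.7,fy=3.7,interpolation=cv2.INTER_CUBIC))
E
```

```text
[-1.76402413e+02 -1.28959706e-01  1.56989665e+00] [  9.4  24.8   8.6  97.7  -6.3 166.3] [-0.13849134  0.33732723 -2.67092464] [ 0.18100294 -0.43765706 -0.00689202] 79.15240287780762 0.016908294410504572
```

View pics/d.png

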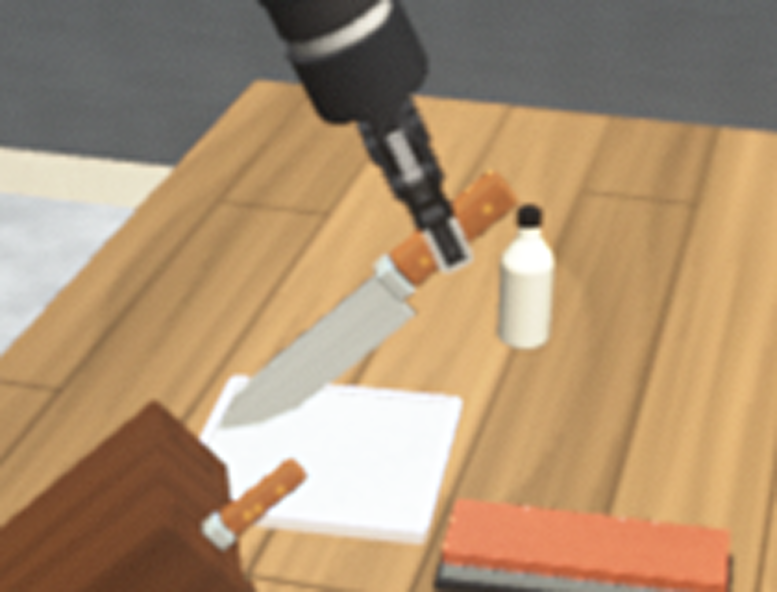

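The picture shows the knife fully out, with the tip at crop (225,425) clear of the block and the small knife still in place. Next is the move over the board.

```bash
cat > fin.py <<'E'
from go import *
# knife in tool frame at the grasp
Rt0=np.array([[0.828,0.414,-0.379],[0.376,-0.91,-0.174],[-0.417,0.002,-0.909]]); Pt0=np.array([.5975,.0972,.1705])
kR=Rt0.T@Rk(np.radians(40),psi); kO=Rt0.T@(kn(p,[0,0,0])[0]-Pt0)
bm=np.array([.075,0,-.01])
def target(yaw,goal):
    RK=Rk(0,np.radians(yaw)); R=RK@kR.T
    u,_,v=np.linalg.svd(R); R=u@v
    return np.array(goal)-R@(kR@bm+kO),R
def blade(S,X=bm): return S['position']+S['eef_rot']@(kR@X+kO)
E
python3 - <<'E'
from fin import *
S=env.sense(); print(kO, blade(S),blade(S,[.15,0,-.003]))
P,R=target(12,[.6175,-.131,.209]); print(P,R.round(3),ik(P,R,[-10,10,-10,60,0,150]))
S=dict(S); P1=S['position']+[0,-.02,.05]
for o in steps(S['position'],S['eef_rot'],P1,S['eef_rot'],5): print(o)
print()
for o in steps(P1,S['eef_rot'],P,R,15): print(o)
E
```

```text
[ 0.04597035  0.00039282 -0.00539366] [0.56150622 0.08022564 0.21634144] [0.61797917 0.10577091 0.17348595]
[ 0.50208592 -0.1552052   0.20161038] [[ 0.943  0.208  0.26 ]
 [ 0.201 -0.978  0.053]
 [ 0.265  0.003 -0.964]] (array([-22.55623308,  -0.23526367, -29.56711412,  47.84205163,
         8.52537084, 146.36364756]), np.float64(6.271094754595197e-12))
[-0.038, 0.024, -0.056, 0.0, 0.0, 0.0]
[-0.038, 0.024, -0.056, 0.0, 0.0, 0.0]
[-0.038, 0.024, -0.056, 0.0, 0.0, 0.0]
[-0.038, 0.024, -0.056, 0.0, 0.0, 0.0]
[-0.038, 0.024, -0.056, 0.0, 0.0, 0.0]

[0.006, 0.076, 0.064, 0.001, 0.029, 0.009]
[0.004, 0.076, 0.064, 0.001, 0.029, 0.009]
[0.002, 0.076, 0.064, 0.001, 0.029, 0.009]
[0.0, 0.076, 0.064, 0.001, 0.029, 0.009]
[-0.002, 0.077, 0.064, 0.001, 0.029, 0.009]
[-0.004, 0.077, 0.063, 0.001, 0.029, 0.009]
[-0.005, 0.077, 0.063, 0.001, 0.029, 0.009]
[-0.007, 0.077, 0.063, 0.001, 0.029, 0.009]
[-0.009, 0.077, 0.062, 0.001, 0.029, 0.009]
[-0.011, 0.077, 0.062, 0.001, 0.029, 0.009]
[-0.012, 0.078, 0.061, 0.001, 0.029, 0.009]
[-0.014, 0.078, 0.06, 0.001, 0.029, 0.009]
[-0.016, 0.078, 0.06, 0.001, 0.029, 0.009]
[-0.017, 0.078, 0.059, 0.001, 0.029, 0.009]
[-0.019, 0.079, 0.058, 0.001, 0.029, 0.009]
```

>>> step_arm(
  motion=[
    {"dx":-0.038,"dy":0.024,"dz":-0.056,"rx":0,"ry":0,"rz":0},
    {"dx":-0.038,"dy":0.024,"dz":-0.056,"rx":0,"ry":0,"rz":0},
    {"dx":-0.038,"dy":0.024,"dz":-0.056,"rx":0,"ry":0,"rz":0},
    {"dx":-0.038,"dy":0.024,"dz":-0.056,"rx":0,"ry":0,"rz":0},
    {"dx":-0.038,"dy":0.024,"dz":-0.056,"rx":0,"ry":0,"rz":0},
  ],
)

```text
time_s: 7.3
position: [0.476, 0.0219, 0.3355]
eef_rot: [[0.828, 0.414, -0.379], [0.376, -0.91, -0.174], [-0.417, 0.002, -0.909]]
force: [0.2, 0.9, -1.7]
opening: 0.0169
grasp_force: 78.9
```

>>> step_arm(
  motion=[
    {"dx":0.005,"dy":0.076,"dz":0.064,"rx":0.001,"ry":0.029,"rz":0.009},
    {"dx":0.004,"dy":0.076,"dz":0.064,"rx":0.001,"ry":0.029,"rz":0.009},
    {"dx":0.002,"dy":0.076,"dz":0.064,"rx":0.001,"ry":0.029,"rz":0.009},
    {"dx":0,"dy":0.076,"dz":0.064,"rx":0.001,"ry":0.029,"rz":0.009},
    {"dx":-0.002,"dy":0.076,"dz":0.064,"rx":0.001,"ry":0.029,"rz":0.009},
  ],
)

```text
time_s: 7.8
position: [0.4847, -0.0371, 0.2896]
eef_rot: [[0.919, 0.349, -0.181], [0.339, -0.937, -0.085], [-0.199, 0.017, -0.98]]
force: [-0.6, -0.3, -1.8]
opening: 0.0171
grasp_force: 79.0
```

>>> step_arm(
  motion=[
    {"dx":-0.004,"dy":0.077,"dz":0.063,"rx":0.001,"ry":0.029,"rz":0.009},
    {"dx":-0.005,"dy":0.077,"dz":0.063,"rx":0.001,"ry":0.029,"rz":0.009},
    {"dx":-0.007,"dy":0.077,"dz":0.063,"rx":0.001,"ry":0.029,"rz":0.009},
    {"dx":-0.009,"dy":0.077,"dz":0.062,"rx":0.001,"ry":0.029,"rz":0.009},
    {"dx":-0.01,"dy":0.077,"dz":0.062,"rx":0.001,"ry":0.029,"rz":0.009},
  ],
)

```text
time_s: 8.3
position: [0.4936, -0.0959, 0.2446]
eef_rot: [[0.959, 0.282, 0.032], [0.282, -0.959, -0.006], [0.029, 0.015, -0.999]]
force: [0.6, 0.3, -2.2]
opening: 0.0171
grasp_force: 79.0
```

>>> step_arm(
  motion=[
    {"dx":-0.012,"dy":0.078,"dz":0.061,"rx":0.001,"ry":0.029,"rz":0.009},
    {"dx":-0.014,"dy":0.078,"dz":0.06,"rx":0.001,"ry":0.029,"rz":0.009},
    {"dx":-0.016,"dy":0.078,"dz":0.06,"rx":0.001,"ry":0.029,"rz":0.009},
    {"dx":-0.017,"dy":0.078,"dz":0.059,"rx":0.001,"ry":0.029,"rz":0.009},
    {"dx":-0.019,"dy":0.078,"dz":0.058,"rx":0.001,"ry":0.029,"rz":0.009},
  ],
)

```text
time_s: 8.8
position: [0.5023, -0.1545, 0.1992]
eef_rot: [[0.945, 0.215, 0.247], [0.208, -0.977, 0.057], [0.254, -0.003, -0.967]]
force: [-1.2, 0.3, -1.5]
opening: 0.0167
grasp_force: 79.0
```

```bash
python3 - <<'E'
from fin import *
S=env.sense(); print(blade(S)); P,R=target(12,[.6175,-.131,.209]); show(P,R,1,env)
im=grab(env,'side'); tp=grab(env,'top')
I=cv2.resize(im['color'],None,fx=5,fy=5,interpolation=cv2.INTER_CUBIC)
L=[]
for X in([0,0,.01],[.15,0,-.003],[.1,0,-.03],[0,0,-.03],[.075,0,-.01],[-.1,0,.013],[-.1,0,-.013]):
    u=(proj(im,blade(S,np.array(X)))[0]+.5)*5; L.append(u); cv2.circle(I,tuple(map(int,u)),3,(0,255,0),-1)
c=np.mean(L,0).astype(int); print(c); a=I[c[1]-300:c[1]+300,max(c[0]-400,0):c[0]+400]; cv2.imwrite('pics/f.png',a)
E
```

```text
[ 0.61762801 -0.12944452  0.20522218]
t 8.8 [ 0.5023 -0.1545  0.1992] [-22.4   0.9 -29.3  47.8   8.5 146.1]
[0.002, 0.004, -0.016, -0.004, 0.007, 0.004]
[1487  768]
```

View pics/f.png

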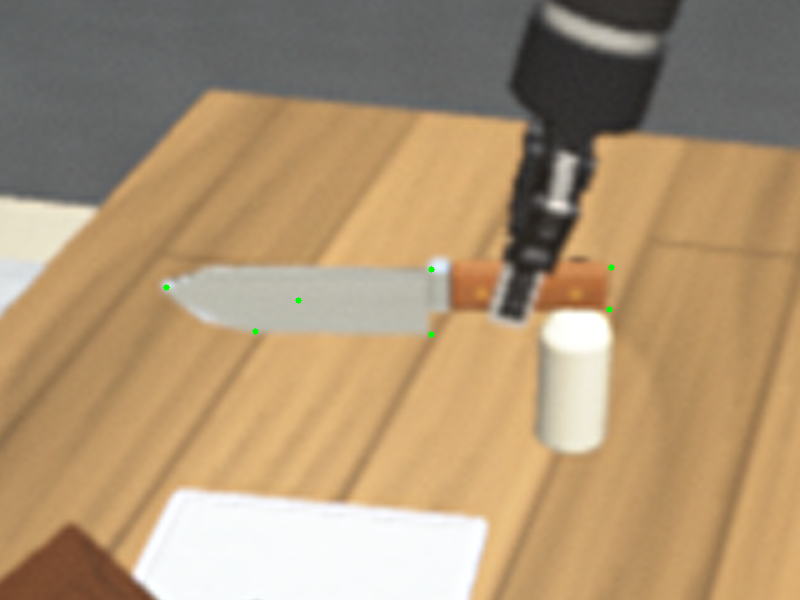

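The projected knife points lie on the picture's knife: tip (167,287), blade middle (298,300), blade level and edge down. I'll make the small trim, hold still and check.

>>> step_arm(
  motion=[
    {"dx":0.002,"dy":0.004,"dz":-0.012,"rx":-0.004,"ry":0.007,"rz":0.004},
    {"dx":0,"dy":0,"dz":0,"rx":0,"ry":0,"rz":0},
    {"dx":0,"dy":0,"dz":0,"rx":0,"ry":0,"rz":0},
    {"dx":0,"dy":0,"dz":0,"rx":0,"ry":0,"rz":0},
    {"dx":0,"dy":0,"dz":0,"rx":0,"ry":0,"rz":0},
  ],
)

```text
time_s: 9.4
position: [0.5028, -0.154, 0.201]
eef_rot: [[0.943, 0.21, 0.257], [0.203, -0.978, 0.054], [0.263, 0.002, -0.965]]
force: [-0.2, -0.4, -1.5]
opening: 0.0167
grasp_force: 79.0
```

>>> step_arm(
  motion=[
    {"dx":0,"dy":0,"dz":0,"rx":0,"ry":0,"rz":0},
    {"dx":0,"dy":0,"dz":0,"rx":0,"ry":0,"rz":0},
    {"dx":0,"dy":0,"dz":0,"rx":0,"ry":0,"rz":0},
    {"dx":0,"dy":0,"dz":0,"rx":0,"ry":0,"rz":0},
    {"dx":0,"dy":0,"dz":0,"rx":0,"ry":0,"rz":0},
  ],
)

```text
time_s: 9.9
position: [0.5025, -0.1543, 0.2008]
eef_rot: [[0.943, 0.209, 0.257], [0.202, -0.978, 0.054], [0.263, 0.001, -0.965]]
force: [-0.3, -0.2, -1.6]
opening: 0.0166
grasp_force: 79.0
```

```bash
python3 - <<'E'
from fin import *
S=env.sense(); b=blade(S); RK=S['eef_rot']@kR; print(b,RK.round(3),np.abs(S['qd']).max(),S['grasp_force'])
im=grab(env,'side'); C=cloud(im)
# depth check: blade pixels near expected plane
for X in([.03,0,-.01],[.075,0,-.01],[.11,0,-.005]):
    w=blade(S,np.array(X)); u=proj(im,w)[0].round().astype(int); print(w.round(4),C[u[1],u[0]].round(4))
if np.abs(b-[.6175,-.131,.208]).max()<.01 and abs(RK[2,0])<.03: print(env.job_done())
E
```

```text
[ 0.61793446 -0.13005222  0.20795852] [[ 0.978 -0.208  0.002]
 [ 0.209  0.978 -0.001]
 [-0.002  0.001  1.   ]] 0.07961433975946254 78.95364761352539
[ 0.5739 -0.1394  0.208 ] [ 0.5742 -0.1352  0.2087]
[ 0.6179 -0.1301  0.208 ] [ 0.6157 -0.1269  0.2102]
[ 0.6522 -0.1228  0.2129] [ 0.6507 -0.1162  0.2168]
the job is handed in; nothing more can be done
None
```

The large knife is out of the block and held still over the board: blade level, edge down, its middle about 1 mm off the board's centre and about 20 cm above it. I handed the job in at about 10 s of the 40 s; the call returned no verdict.

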